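# Line up the filling canisters by size beside the fish mould

### The arm

A 6-joint arm with a two-finger parallel gripper is mounted at the origin on the work surface. World frame = base frame: x ahead of the robot, y to its left, z up, the work surface at z = 0. Lengths are in m, angles in degrees, forces in N, time in s.
With the tool pointing down it reaches from about 0.25 to 0.775 m from the base axis. Payload 4 kg.
Tool frame: the origin (TCP) lies at the very end of the fingers, on their centre line; the grasp point (between the pads) lies 19 mm behind it; z points along the fingers, y is the direction in which the jaws open and shut (so a half turn about z gives the same grasp; the last joint's range is limited). The gripper opens to 85 mm and grips with 20 to 120 N. Pads are 22 mm wide; open, the fingers measure 114 mm over their backs; the gripper's body (76 mm by 85 mm) begins 54 mm behind the grasp point. The pads swing forward as they close: fully open they stand 13 mm farther back than shut.
Start: joints at [59.41, 4.996, 78.535, -0, 96.463, -5.907], TCP at [0.23, 0.5, 0.231] pointing down, gripper open.
Joint ranges: [-177.83, 177.83], [-43.37, 116.18], [15.69, 146.23], [-61.86, 241.86], [9.47, 152.12], [-147.06, 147.06]. Speed limits (degrees/s): [159.86, 159.86, 180, 180, 180, 180].

### API

Orientations are given as a 3x3 rotation matrix whose columns are the frame's x, y, z axes.
In Python, from rig import manip gives the robot as it stands. Calls block until the motion is done:
- manip.movep(position, orientation): joint-space move of the TCP to a pose.
- manip.move_straight(position, vel=0.15, rotation=None, f_stop=None): straight line of the TCP; rotation=None keeps the orientation; vel is the mean speed in m/s. With f_stop (N) it stops when the force on the tool has changed by that much, and returns True; else False.
- manip.movej(angles): joint-space move.
- manip.grip(opening, force=None): finger opening in m; force is the grip in N (None keeps the last); returns when the fingers have stopped.
- manip.hold(seconds).
- manip.inverse_kinematics(position, orientation): joint angles nearest the present ones, or None.
- manip.observe(): the state.
- manip.snapshot(name): name is "side" or "top"; returns a dict with "color" (400x640x3 uint8, blue, green, red), "K" (3x3 intrinsics, pixels), "rvec" (rotation vector, rad) and "tvec" (3), from world to camera coordinates, as OpenCV has them. Camera axes: x right, y down, z forward; pixel columns grow to the right and rows downward; lengths in m; the calibration is good to about 2 mm. A picture is of the moment at which its call begins. There is no depth.
A pose or a line that the arm cannot do raises manip.Unreachable and nothing moves.
- manip.sign_off(): hands the job in, once; it reports no verdict.
The state is a dict: "time": time; "qpos": joint angles; "joint_vel": joint speeds; "joint_efforts": joint torques, N m; "position": TCP position; "tcp_rot": TCP orientation; "contact_force": force on the tool from outside, world axes, zero at the start; "torque": the same for the moment, N m; "grip_width": finger opening in m.
Only numpy, scipy, OpenCV 4.12 (cv2) and the standard library are available. Lean on these libraries where they do the work, as an engineer would, in place of code of your own. Each camera call takes 0.05 s, during which the arm holds its last target.

### The job

Set the four lidded steel canisters out on the wooden serving board, one on each round black pad, in order of size: the smallest on the end pad next to the cast-iron fish mould, then one size larger on each pad along, with the largest on the end pad next to the cardboard box. Stand each one upright and centred on its pad, do not knock any over, and leave the mould and the box where they are.

Things in the scene. Friction and masses are not known exactly. Their poses are not given: they have to be found in the camera images.
- canister_1: loose upright round stainless-steel canister, size 1 of 4 (the smallest): plain straight cylinder 40 mm in diameter and 46 mm tall including its fixed flush white plastic lid (top 9 mm), with a black knob (14 mm across) standing 10 mm higher on the lid; grip it round the steel body. About 120 g. Origin: centre of its underside, z up. It starts standing on the steel table (z = 0)
- canister_2: loose upright round stainless-steel canister, size 2 of 4 (second smallest): plain straight cylinder 46 mm in diameter and 66 mm tall including its fixed flush white plastic lid (top 9 mm), with a black knob (14 mm across) standing 10 mm higher on the lid; grip it round the steel body. About 180 g. Origin: centre of its underside, z up. It starts standing on the steel table (z = 0)
- canister_3: loose upright round stainless-steel canister, size 3 of 4 (second largest): plain straight cylinder 52 mm in diameter and 88 mm tall including its fixed flush white plastic lid (top 9 mm), with a black knob (14 mm across) standing 10 mm higher on the lid; grip it round the steel body. About 260 g. Origin: centre of its underside, z up. It starts standing on the steel table (z = 0)
- canister_4: loose upright round stainless-steel canister, size 4 of 4 (the largest): plain straight cylinder 58 mm in diameter and 110 mm tall including its fixed flush white plastic lid (top 9 mm), with a black knob (14 mm across) standing 10 mm higher on the lid; grip it round the steel body. About 360 g. Origin: centre of its underside, z up. It starts standing on the steel table (z = 0)
- pad_a: fixed black round rubber pad, 76 mm in diameter and 3 mm thick, one of four in a straight row a-b-c-d, 90 mm apart (this is one end), on top of a fixed wooden board (370 x 110 mm, 18 mm thick). Origin: centre of the pad's underside, 18 mm above the table, so a canister stands 3 mm above it; y axis along the row from a to d, z up
- pad_b: fixed black round rubber pad, 76 mm in diameter and 3 mm thick, one of four in a straight row a-b-c-d, 90 mm apart (this is second, between pads a and c), on top of a fixed wooden board (370 x 110 mm, 18 mm thick). Origin: centre of the pad's underside, 18 mm above the table, so a canister stands 3 mm above it; y axis along the row from a to d, z up
- pad_c: fixed black round rubber pad, 76 mm in diameter and 3 mm thick, one of four in a straight row a-b-c-d, 90 mm apart (this is third, between pads b and d), on top of a fixed wooden board (370 x 110 mm, 18 mm thick). Origin: centre of the pad's underside, 18 mm above the table, so a canister stands 3 mm above it; y axis along the row from a to d, z up
- pad_d: fixed black round rubber pad, 76 mm in diameter and 3 mm thick, one of four in a straight row a-b-c-d, 90 mm apart (this is the other end), on top of a fixed wooden board (370 x 110 mm, 18 mm thick). Origin: centre of the pad's underside, 18 mm above the table, so a canister stands 3 mm above it; y axis along the row from a to d, z up
- fish_mould: loose dark cast-iron fish mould lying flat on the table just beyond one end of the row of pads (beyond pad a or beyond pad d, it differs), its centre about 115 mm from that end pad's centre: plate 150 x 90 x 20 mm with a grey fish-shaped hollow on top and a round wooden handle to 190 mm from the centre along its +x. Origin: centre of the plate's underside, z up. Must stay where it is
- carton: loose closed cardboard box 150 (x) x 90 (y) x 60 mm tall, 0.5 kg, standing beyond the other end of the row of pads, opposite the fish mould. Origin: centre of its underside, z up. Must stay where it is
There are look-alikes about, which are no part of the job. Leave any green look-alike of the canister_4 alone.

How it is judged:
By the outcome, as a careful person would: the job done as asked, in the order asked, and still so for the second after the job is handed in, with the robot touching nothing.
It also fails if it takes over 102 s, if anything falls off the work surface, if the arm or the gripper's body presses on something with over 40 N, if the wrist force passes 120 N, or if a joint passes its speed limit or range.

## Working session

There is one attempt and no reset: what is moved stays moved. The work goes in short steps, each a Python script; the robot and the scene stay as the last script left them, time stands still between calls to the robot, and variables do not carry over. Pictures are saved under pics/ and viewed, and the job is handed in when it is done.

```bash
ls; mkdir -p pics; python3 - <<'E'
from rig import manip
import cv2,json,numpy as np
for n in("top","side"):
    s=manip.snapshot(n); cv2.imwrite(f"pics/{n}0.png",s["color"])
    np.savez(f"{n}.npz",**s)
    print(n,s["K"],s["rvec"],s["tvec"], -cv2.Rodrigues(np.array(s["rvec"]))[0].T@np.array(s["tvec"]).ravel())
print(manip.observe())
E
```

```text
pics
top [[480.97376838   0.         322.10554357]
 [  0.         480.97376838 197.55154478]
 [  0.           0.           1.        ]] [ 2.13669748 -2.15946749  0.1602489 ] [0.03845279 0.54529992 0.91649978] [0.40771231 0.03730245 0.9854855 ]
side [[438.94522323   0.         320.18279893]
 [  0.         438.94522323 197.4011511 ]
 [  0.           0.           1.        ]] [ 0.04865066 -2.87759831  1.22144406] [0.51741437 0.03130678 1.03176828] [0.49091958 0.73785692 0.74014097]
{'time': 0.1, 'qpos': array([ 5.94077431e+01,  5.03530173e+00,  7.86177086e+01, -2.63201109e-03,
        9.64638420e+01, -5.90585751e+00]), 'joint_vel': array([ 0.00803145, -0.13637828, -0.20565778, -0.019401  , -0.04208889,
        0.02462283]), 'joint_efforts': array([ 2.82517962e-03, -3.53011358e+01, -3.14218140e+01, -3.98217352e-06,
        7.90620223e-03,  7.70534676e-07]), 'position': array([0.22947694, 0.49932969, 0.23023774]), 'tcp_rot': array([[-9.08605121e-01,  4.17655046e-01, -9.98638586e-04],
       [ 4.17656207e-01,  9.08603394e-01, -1.77881608e-03],
       [ 1.64434895e-04, -2.03332901e-03, -9.99997919e-01]]), 'contact_force': array([-0.51881874, -0.06179926,  0.6465955 ]), 'torque': array([ 0.0224315 , -0.02598527,  0.04460604]), 'grip_width': 0.08561997699839995}
```

View pics/top0.png

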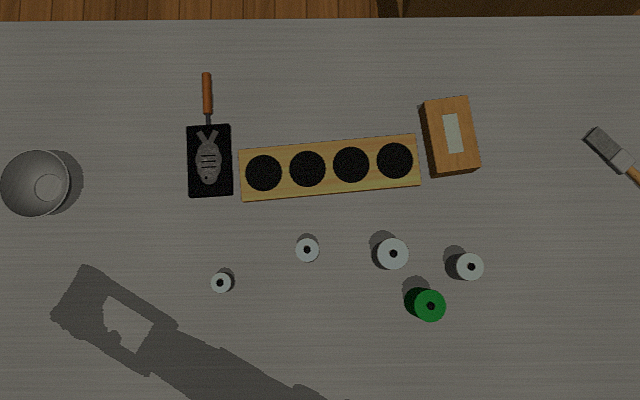

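View pics/side0.png

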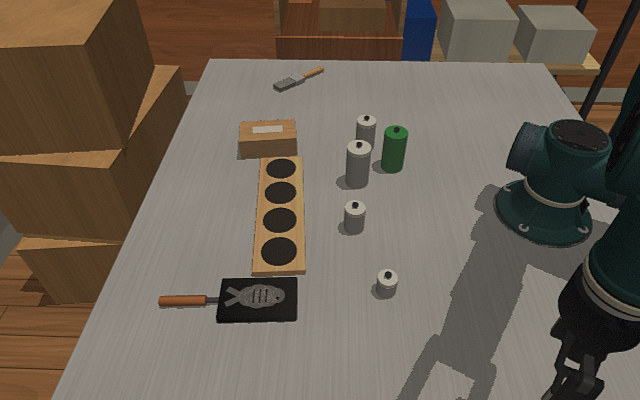

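The top view shows the mould at the left (209,160) and the box at the right (452,137), with pads at (264,172), (307,168), (351,165) and (394,160). The white-lidded canisters are at (221,282), (307,250), (393,253) and (470,266). The green look-alike at (430,305) stays put. I'll enlarge the crop and measure.

```bash
cat > h.py <<'E'
import numpy as np,cv2
def back(s,u,v,z):
    R=cv2.Rodrigues(np.array(s["rvec"],float))[0];t=np.array(s["tvec"],float).ravel()
    c=-R.T@t; p=cv2.undistortPoints(np.array([[[u,v]]],float),np.array(s["K"]),None)[0,0]
    d=R.T@np.array([p[0],p[1],1]); return c+d*(z-c[2])/d[2]
def proj(s,P):
    return cv2.projectPoints(np.array(P,float).reshape(-1,3),np.array(s["rvec"],float),np.array(s["tvec"],float),np.array(s["K"]),None)[0].reshape(-1,2)
def circ(c,r,n=40):
    a=np.linspace(0,2*np.pi,n);return np.c_[c[0]+r*np.cos(a),c[1]+r*np.sin(a),np.full(n,c[2])]
E
python3 - <<'E'
from h import *
s=dict(np.load("top.npz")); im=s["color"]; g=cv2.cvtColor(im,cv2.COLOR_BGR2HSV)
white=((g[...,2]>150)&(g[...,1]<50)).astype(np.uint8)
n,l,st,c=cv2.connectedComponentsWithStats(white)
for i in range(1,n):
    if 100<st[i,4]<1500:
        pts=np.argwhere(l==i)[:,::-1].astype(np.float32)
        hull=cv2.convexHull(pts); e=cv2.fitEllipse(hull); print("white",st[i],np.round(e[0],1),np.round(e[1],1))
        for h in(.046,.066,.088,.110):
            p=back(s,*e[0],h);print("   h",h,p.round(4), "d",np.mean(e[1]) *(0.9855-h)/480.97)
dark=(g[...,2]<45).astype(np.uint8)
n,l,st,c=cv2.connectedComponentsWithStats(dark[140:200,240:420].copy())
for i in range(1,n):
    if st[i,4]>300:
        pts=np.argwhere(l==i)[:,::-1].astype(np.float32)+[240,140]
        e=cv2.fitEllipse(cv2.convexHull(pts.astype(np.float32)))
        print("pad",st[i],np.round(e[0],1),np.round(e[1],1),back(s,*e[0],.021).round(4))
cv2.imwrite("pics/topcrop.png",cv2.resize(im[230:330,200:500],None,fx=2.6,fy=2.6,interpolation=cv2.INTER_CUBIC))
E
```

```text
pad [ 137    3   36   36 1018] [394.2 160.3] [35.4 36.2] [ 0.6241 -0.1161  0.021 ]
pad [  93    7   36   36 1023] [350.6 164.3] [35.7 36. ] [ 0.6166 -0.0265  0.021 ]
pad [  49   11   37   36 1017] [306.9 168.5] [35.6 36.1] [0.6088 0.063  0.021 ]
pad [   5   15   37   36 1027] [263.  172.6] [35.5 36.5] [0.6011 0.1526 0.021 ]
```

View pics/topcrop.png

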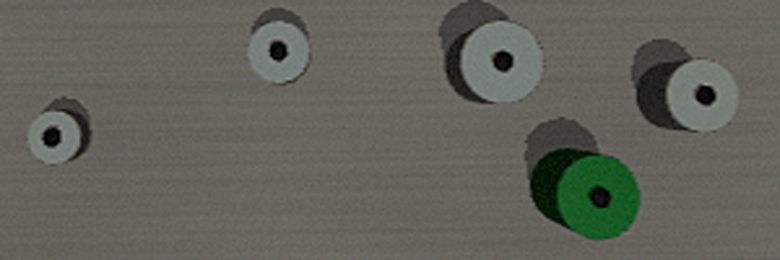

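The crop shows four clean grey-white lid discs with black knobs, growing in size from (53,137) to (279,51), (703,95) and (502,61), plus the green one at (598,197). My threshold was too bright, so I'll refit.

```bash
python3 - <<'E'
from h import *
s=dict(np.load("top.npz")); im=s["color"]
V=im.max(2); print(V[250,300],V[265,300],V[230,250],V[253,383])
m=(cv2.GaussianBlur(im,(3,3),0).min(2)>118).astype(np.uint8)
n,l,st,c=cv2.connectedComponentsWithStats(m[225:330,200:500].copy())
g=[]
for i in range(1,n):
    if st[i,4]>100:
        pts=np.argwhere(l==i)[:,::-1].astype(np.float32)+np.float32([200,225])
        e=cv2.fitEllipse(cv2.convexHull(pts)); g.append((st[i,4],e))
g.sort(key=lambda q:q[0])
H=[.046,.066,.088,.110];D=[40,46,52,58]
vis=cv2.resize(im[225:325,200:500],None,fx=2.6,fy=2.6)
for (a,e),h,d in zip(g,H,D):
    p=back(s,*e[0],h); print(np.round(e[0],1),np.round(e[1],1),p.round(4),"diam",round(1000*(np.mean(e[1])+1)*(0.9855-h)/480.97,1),d)
    q=(proj(s,circ(p,d/2000))-[200,225]+.5)*2.6-.5
    cv2.polylines(vis,[q.round().astype(int)],True,(0,0,255),1)
    sd=dict(np.load("side.npz")); print("  side lid",proj(sd,p).round(1),"knob",proj(sd,p+[0,0,.01]).round(1))
cv2.imwrite("pics/fit.png",vis)
sd=dict(np.load("side.npz")); v2=cv2.resize(sd["color"][80:310,230:430],None,fx=2.6,fy=2.6)
for (a,e),h,d in zip(g,H,D):
    p=back(s,*e[0],h)
    for zz in (h,0):
        q=(proj(sd,circ((p[0],p[1],zz),d/2000))-[230,80]+.5)*2.6-.5
        cv2.polylines(v2,[q.round().astype(int)],True,(0,0,255),1)
for c in [(.6241,-.1161,.021),(.6166,-.0265,.021),(.6088,.063,.021),(.6011,.1526,.021)]:
    q=(proj(sd,circ(c,.038))-[230,80]+.5)*2.6-.5
    cv2.polylines(v2,[q.round().astype(int)],True,(0,255,255),1)
cv2.imwrite("pics/fitside.png",v2)
E
```

```text
127 103 101 126
[220.3 282.5] [17.  17.9] [0.3817 0.2302 0.046 ] diam 36.0 40
  side lid [[386.7 275. ]] knob [[387.2 271.9]]
[469.4 266.8] [22.7 25.3] [ 0.4063 -0.2447  0.066 ] diam 47.8 46
  side lid [[365.  124.3]] knob [[365.2 121.1]]
[306.5 249.6] [20.6 21. ] [0.4412 0.0629 0.088 ] diam 40.7 52
  side lid [[354.9 198.2]] knob [[355.2 194.8]]
[392.5 253.4] [28.3 29. ] [ 0.4319 -0.0933  0.11  ] diam 54.0 58
  side lid [[357.9 145.4]] knob [[358.1 142. ]]
```

View pics/fit.png

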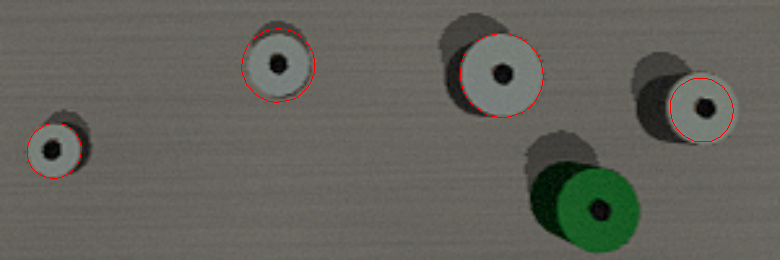

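View pics/fitside.png

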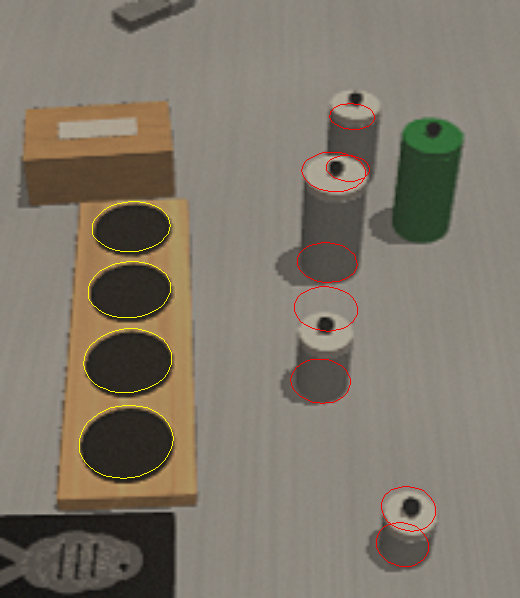

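Every circle lines up except that the area sort swapped the middle two. By lid diameter, (307,250) is canister 2 and (469,267) is canister 3. I'll fit each with its known lid disc.

```bash
cat >> h.py <<'E'
from scipy.ndimage import map_coordinates
from scipy.optimize import minimize
def fitlid(s,p0,h,d,name="top",shade=None):
    g=s["color"].min(2).astype(float)
    def f(xy):
        a=proj(s,circ((xy[0],xy[1],h),d/2-.0025,73)); b=proj(s,circ((xy[0],xy[1],h),d/2+.0025,73))
        A=map_coordinates(g,[a[:,1],a[:,0]],order=1);B=map_coordinates(g,[b[:,1],b[:,0]],order=1)
        return -(np.minimum(A-B,12)).mean()
    best=min((f((p0[0]+i*.001,p0[1]+j*.001)),i,j) for i in range(-8,9) for j in range(-8,9))
    x0=np.array([p0[0]+best[1]*.001,p0[1]+best[2]*.001])
    r=minimize(f,x0,method="Nelder-Mead",options=dict(initial_simplex=x0+.001*np.array([[0,0],[1,0],[0,1]])))
    return r.x,r.fun
H=[.046,.066,.088,.110];D=[.040,.046,.052,.058]
E
python3 - <<'E'
from h import *
s=dict(np.load("top.npz"));sd=dict(np.load("side.npz"))
px=[(220.3,282.5),(307,249.6),(470,266.5),(392.5,253.4)]
vis=cv2.resize(s["color"][225:325,200:500],None,fx=2.6,fy=2.6)
v2=cv2.resize(sd["color"][80:310,230:430],None,fx=2.6,fy=2.6)
for u,h,d in zip(px,H,D):
    p=back(s,*u,h);r,f=fitlid(s,p,h,d);r2,f2=fitlid(sd,r,h,d);print(p[:2].round(4),r.round(4),round(f,1),"side",r2.round(4),round(f2,1))
    q=(proj(s,circ((*r,h),d/2))-[200,225]+.5)*2.6-.5
    cv2.polylines(vis,[q.round().astype(int)],True,(0,0,255),1)
    for zz in(h,0):
        q=(proj(sd,circ((*r,zz),d/2))-[230,80]+.5)*2.6-.5
        cv2.polylines(v2,[q.round().astype(int)],True,(0,0,255),1)
cv2.imwrite("pics/fit2.png",np.vstack([vis[:, :520],v2[:340],]) if 0 else vis);cv2.imwrite("pics/fitside2.png",v2)
print("green",back(s,430,305.5,.11))
E
```

```text
[0.3817 0.2303] [0.3817 0.2293] -12.0 side [0.3807 0.2333] -12.0
[0.4421 0.0626] [0.4421 0.0636] -12.0 side [0.4401 0.0676] -12.0
[ 0.4069 -0.2391] [ 0.4069 -0.2391] -12.0 side [ 0.4049 -0.2352] -10.9
[ 0.4319 -0.0933] [ 0.4319 -0.0933] -12.0 side [ 0.4279 -0.0913] -12.0
green [ 0.33896104 -0.1571879   0.11      ]
```

View pics/fit2.png

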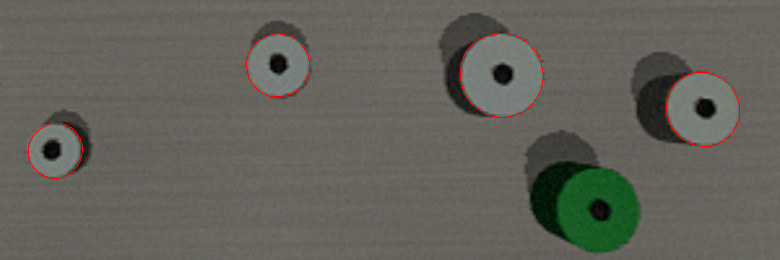

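View pics/fitside2.png

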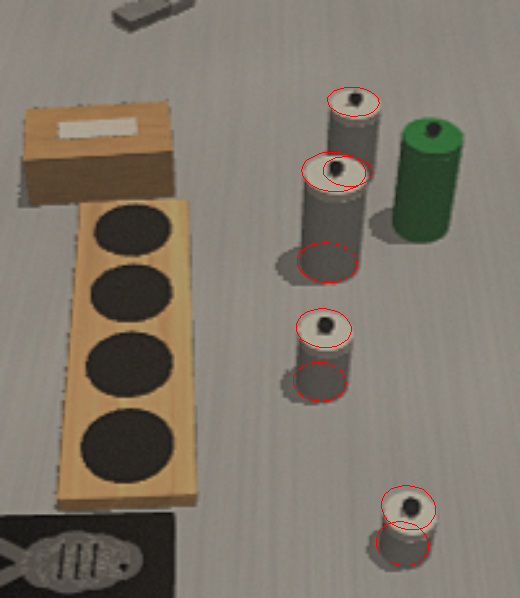

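The disc fits now match in both views; the side view is offset by about 2–3 mm, which is within calibration. Mapping: canister 1 goes to pad (263,173) beside the mould and canister 4 to pad (394,160) beside the box. I'll place 1→4 with the jaws perpendicular to the row, starting with canister 1.

```bash
cat > job.py <<'E'
import numpy as np
from rig import manip
P=np.array([[.6011,.1526],[.6088,.063],[.6166,-.0265],[.6241,-.1161]])
C=np.array([[.3817,.2293],[.4421,.0636],[.4069,-.2391],[.4319,-.0933]])
B=np.array([-.001,.0017])   # half the top/side disagreement
P=P+B;C=C+B
row=P[3]-P[0];row/=np.linalg.norm(row);n=np.array([-row[1],row[0]])
def rot(sg):
    y=np.array([*(sg*n),0]);z=np.array([0,0,-1.]);return np.c_[np.cross(y,z),y,z]
TZ=[.007,.021,.040,.062];TOPZ=[.15,.16,.19,.21]
E
python3 - <<'E'
from job import *
for sg in(1,-1):
    for i in range(4):
        for xy,dz in((C[i],0),(P[i],.021),(P[i],.2)):
            q=manip.inverse_kinematics([*xy,TZ[i]+dz],rot(sg)); print(sg,i,None if q is None else np.round(q,0))
E
```

```text
1 0 [ 24.   1. 109.  -0.  69.  19.]
1 0 [ 9. 21. 84. -0. 76.  4.]
1 0 [ 9. 14. 71. -0. 95.  4.]
1 1 [  1.   0. 109.  -0.  71.  -4.]
1 1 [ 1. 19. 84. -0. 77. -4.]
1 1 [ 1. 13. 71. -0. 96. -4.]
1 2 [-37.   2. 104.  -0.  74. -42.]
1 2 [ -8.  18.  82.  -0.  79. -12.]
1 2 [ -8.  13.  68.  -0.  99. -12.]
1 3 [-19.  -3. 107.  -0.  77. -24.]
1 3 [-16.  19.  78.  -0.  82. -20.]
1 3 [-16.  16.  63.  -0. 102. -20.]
-1 0 None
-1 0 None
-1 0 None
-1 1 None
-1 1 None
-1 1 None
-1 2 [-37.   2. 104.  -0.  74. 138.]
-1 2 None
-1 2 None
-1 3 None
-1 3 None
-1 3 None
```

```bash
cat >> job.py <<'E'
def do(i,off=(0,0),pick=True):
    R=rot(1);c=C[i];p=P[i]+np.array(off)
    if pick:
        manip.grip(.085,force=40)
        manip.movep([*c,TZ[i]+.14],R)
        s=manip.move_straight([*c,TZ[i]],vel=.12,f_stop=15); print("down stop",s)
        if s: return
        manip.grip(0,force=40); o=manip.observe(); print("width",round(o["grip_width"],4),o["position"].round(4))
        manip.move_straight([*c,TZ[i]+.14],vel=.15); print("lift w",manip.observe()["grip_width"].round(4))
    manip.move_straight([*p,TZ[i]+.14],vel=.2)
    manip.move_straight([*p,TZ[i]+.021+.006],vel=.12)
    s=manip.move_straight([*p,TZ[i]+.021-.003],vel=.02,f_stop=4)
    o=manip.observe();print("placed stop",s,(o["position"]-[*p,TZ[i]+.021]).round(4),o["contact_force"].round(1))
    manip.grip(.085); manip.move_straight([*p,TZ[i]+.16],vel=.15)
    print("t",manip.observe()["time"])
def pic(tag,back=None):
    import cv2
    for k in("top","side"):
        s=manip.snapshot(k);cv2.imwrite(f"pics/{k}{tag}.png",s["color"]);np.savez(f"{k}{tag}.npz",**s)
E
python3 - <<'E'
from job import *
do(0)
manip.movep([*(C[1]),.2],rot(1))
pic("1")
E
cat > chk.py <<'E'
import sys
from h import *
tag=sys.argv[1]
P=np.array([[.6011,.1526],[.6088,.063],[.6166,-.0265],[.6241,-.1161]])
for k in("top","side"):
    s=dict(np.load(f"{k}{tag}.npz"))
    ref=P if k=="top" else P+[-.0005,.002]
    for i in map(int,sys.argv[2]):
        r,f=fitlid(s,ref[i],.021+H[i],D[i]);print(k,i+1,"lid-pad(top calib)",((r-P[i])*1000).round(1),round(f,1))
E
python3 chk.py 1 0; python3 -c "
import cv2;a=cv2.imread('pics/top1.png')[100:230,180:500];b=cv2.imread('pics/side1.png')[140:330,150:420]
cv2.imwrite('pics/c1.png',cv2.resize(b,None,fx=2.9,fy=2.9));cv2.imwrite('pics/c1t.png',cv2.resize(a,None,fx=2.5,fy=2.5))"
```

```text
down stop False
width 0.0391 [0.3812 0.2312 0.0075]Traceback (most recent call last):
  File "<stdin>", line 2, in <module>
  File "job.py", line 19, in do
    manip.move_straight([*c,TZ[i]+.14],vel=.15); print("lift w",manip.observe()["grip_width"].round(4))
                                                                ^^^^^^^^^^^^^^^^^^^^^^^^^^^^^^^^^^^
AttributeError: 'float' object has no attribute 'round'
Traceback (most recent call last):
  File "chk.py", line 6, in <module>
    s=dict(np.load(f"{k}{tag}.npz"))
           ~~~~~~~^^^^^^^^^^^^^^^^^
FileNotFoundError: [Errno 2] No such file or directory: 'top1.npz'
[ WARN:0@0.022] global loadsave.cpp:275 findDecoder imread_('pics/top1.png'): can't open/read file: check file path/integrity
Traceback (most recent call last):
TypeError: 'NoneType' object is not subscriptable
```

A print bug stopped the script after the lift, with canister 1 still held. I'll fix it and carry on from there.

```bash
sed -i 's/manip.observe()\["grip_width"\].round(4)/round(manip.observe()["grip_width"],4)/' job.py
cat > crop.sh <<'E'
python3 -c "
import cv2;t='$1';a=cv2.imread(f'pics/top{t}.png')[100:300,180:500];b=cv2.imread(f'pics/side{t}.png')[100:330,150:420]
cv2.imwrite(f'pics/c{t}.png',cv2.resize(b,None,fx=2.6,fy=2.6));cv2.imwrite(f'pics/c{t}t.png',cv2.resize(a,None,fx=2.5,fy=2.5))"
E
python3 - <<'E'
from job import *
print(manip.observe()["time"],manip.observe()["grip_width"])
do(0,pick=False)
manip.grip(.085)
manip.movep([*(C[1]-[.09,0]),.25],rot(1))
pic("1")
E
python3 chk.py 1 0; sh crop.sh 1
```

```text
4.4167 0.03918993903839098
placed stop True [0.0007 0.0001 0.0006] [ 0.4 -0.5  3.7]
t 8.7917
top 1 lid-pad(top calib) [-2.  0.] -12.0
side 1 lid-pad(top calib) [-3.5  5. ] -12.0
```

View pics/c1.png

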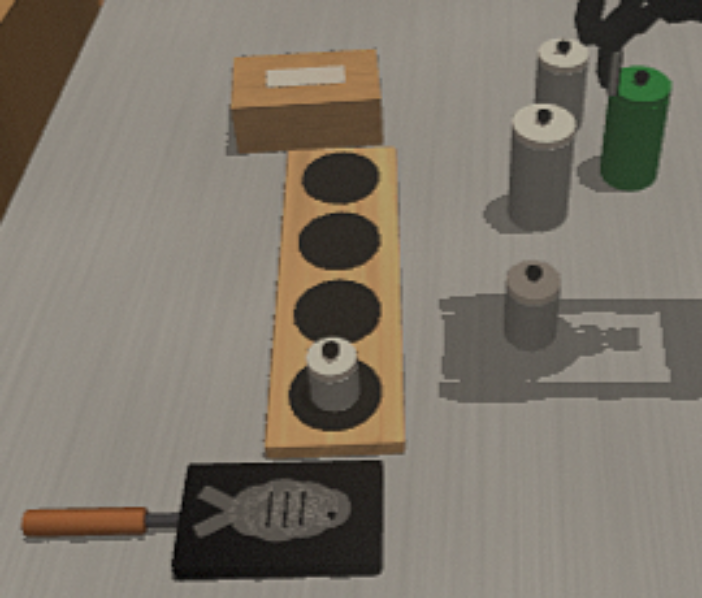

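View pics/c1t.png

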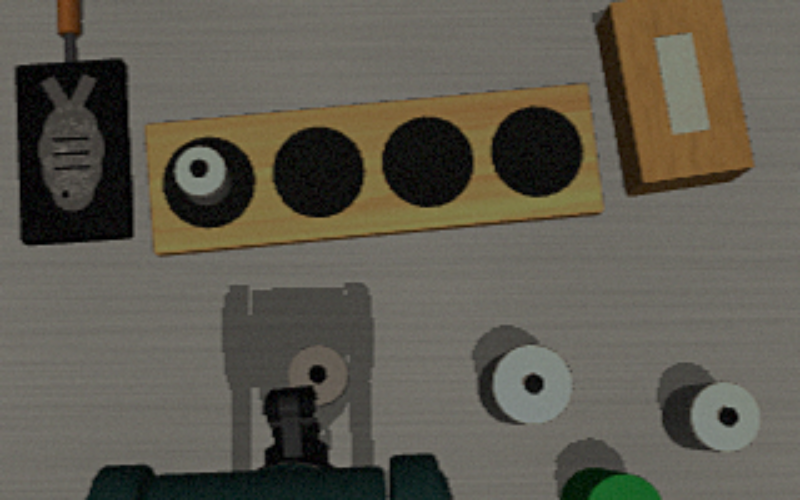

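Canister 1 stands upright on the mould-side pad: lid at (200,170) in the top crop, pad centre at (209,182), with the difference mostly parallax. The fit score saturates, so I'll tighten it, measure the pads in both cameras, and use that for the offset.

```bash
cat > chk.py <<'E'
import sys
from h import *
tag=sys.argv[1]
P=np.array([[.6011,.1526],[.6088,.063],[.6166,-.0265],[.6241,-.1161]])
def fit(s,p0,h,d,sg,ch=lambda im:im.min(2)):
    g=cv2.GaussianBlur(ch(s["color"]).astype(float),(0,0),.7)
    def f(xy,e=.0008):
        v=[]
        for k in(-e,e):
            a=proj(s,circ((xy[0],xy[1],h),d/2+k,97));v.append(map_coordinates(g,[a[:,1],a[:,0]],order=3))
        return -sg*np.clip(v[0]-v[1],-60,60).mean()
    b=min((f((p0[0]+i*.0007,p0[1]+j*.0007)),i,j) for i in range(-10,11) for j in range(-10,11))
    x0=np.array([p0[0]+b[1]*.0007,p0[1]+b[2]*.0007])
    r=minimize(f,x0,method="Nelder-Mead",options=dict(initial_simplex=x0+.0007*np.array([[0,0],[1,0],[0,1]])))
    return r.x
for k in("top","side"):
    s0=dict(np.load(f"{k}.npz"));s=dict(np.load(f"{k}{tag}.npz"))
    for i in map(int,sys.argv[2]):
        pd=fit(s0,P[i],.021,.076,-1,lambda im:im[...,2]);hc=.021+H[i]
        r=fit(s,pd,hc,D[i],1);kn=fit(s,r,hc+.010,.014,-1)
        print(k,i+1,"pad",pd.round(4),"lid-pad mm",((r-pd)*1000).round(1),"knob-pad",((kn-pd)*1000).round(1))
E
python3 chk.py 1 0
```

```text
top 1 pad [0.6014 0.1524] lid-pad mm [-0.1  1.6] knob-pad [-0.3  1.2]
side 1 pad [0.5996 0.157 ] lid-pad mm [0.  0.6] knob-pad [-0.4  2.6]
```

Canister 1 is about 1.4 mm off centre, along the row. I'll refit canisters 2–4 and the pads with the sharper fit, then go on with canister 2.

```bash
python3 - <<'E'
import sys;sys.argv=["x","1",""]
exec(open("chk.py").read())
C=np.array([[.3817,.2293],[.4421,.0636],[.4069,-.2391],[.4319,-.0933]])
out={}
for k in("top","side"):
    s=dict(np.load(k+".npz"));pd=[fit(s,p,.021,.076,-1,lambda im:im[...,2]) for p in P]
    c=[fit(s,C[i],H[i],D[i],1) for i in range(4)]; kn=[fit(s,c[i],H[i]+.01,.014,-1) for i in range(4)]
    print(k,np.round(pd,4).tolist(),np.round(c,4).tolist(),np.round(kn,4).tolist(),sep="\n")
E
```

```text
top
[[0.6014, 0.1524], [0.6091, 0.0628], [0.6167, -0.0267], [0.6244, -0.1163]]
[[0.3817, 0.2304], [0.4423, 0.0638], [0.4073, -0.2389], [0.4319, -0.0934]]
[[0.3824, 0.2298], [0.4426, 0.0631], [0.4075, -0.2376], [0.4323, -0.0927]]
side
[[0.5996, 0.157], [0.607, 0.0678], [0.6143, -0.0216], [0.622, -0.1109]]
[[0.3805, 0.2339], [0.4402, 0.067], [0.4048, -0.2344], [0.43, -0.0889]]
[[0.3809, 0.2358], [0.4409, 0.0688], [0.4056, -0.2306], [0.4302, -0.0876]]
```

```bash
cat >> job.py <<'E'
P=np.array([[.6005,.1547],[.6080,.0653],[.6155,-.0242],[.6232,-.1136]])
C=np.array([[.3811,.2322],[.4413,.0656],[.4061,-.2364],[.4310,-.0911]])
E
python3 - <<'E'
from job import *
do(1)
manip.movep([*C[2],.28],rot(1))
pic("2")
E
python3 chk.py 2 01; sh crop.sh 2
```

```text
down stop False
width 0.045 [0.4417 0.0656 0.0216]
lift w 0.0456
placed stop True [0.0007 0.     0.0007] [ 0.7 -0.4  4.2]
t 17.8333
top 1 pad [0.6014 0.1524] lid-pad mm [-0.1  1.6] knob-pad [-0.3  1.1]
top 2 pad [0.6091 0.0628] lid-pad mm [0.2 0.4] knob-pad [0.1 0.2]
side 1 pad [0.5996 0.157 ] lid-pad mm [0.  0.7] knob-pad [-0.4  2.6]
side 2 pad [0.607  0.0678] lid-pad mm [ 0.5 -0.7] knob-pad [0.4 1.2]
```

View pics/c2.png

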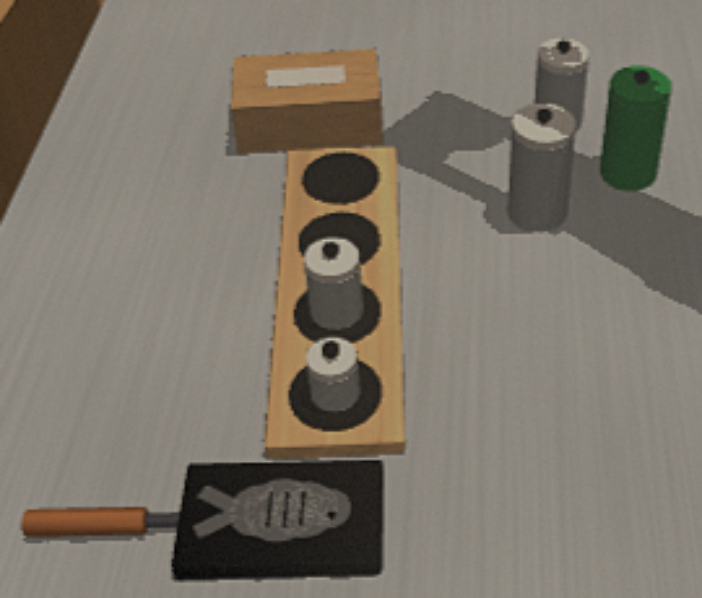

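Canister 2 stands centred on the second pad (332,310 in the crop), and 3, 4 and the green one are untouched. Next, canister 3 from top pixel (469,267).

```bash
python3 - <<'E'
from job import *
do(2)
manip.movep([*C[3],.30],rot(1))
pic("3")
E
python3 chk.py 3 2; sh crop.sh 3
```

```text
down stop False
width 0.0515 [ 0.4064 -0.2368  0.0408]
lift w 0.0512
placed stop True [ 0.0004 -0.0001  0.0006] [0.2 0.4 3.5]
t 27.475
top 3 pad [ 0.6167 -0.0267] lid-pad mm [0.1 0.4] knob-pad [-0.3  0.6]
side 3 pad [ 0.6143 -0.0216] lid-pad mm [ 0.6 -0.7] knob-pad [0.1 1.2]
```

View pics/c3.png

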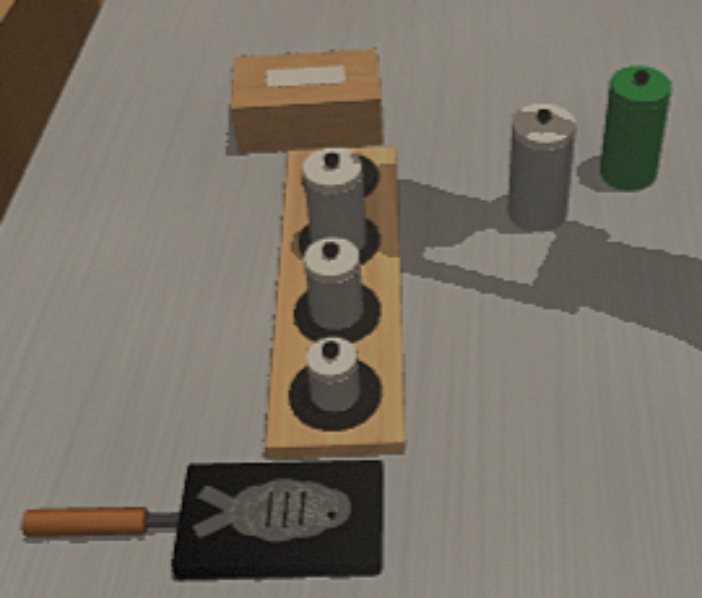

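Canister 3 is centred on the third pad (338,240). Canister 4 (543,165) is the remaining white-lidded one; the green one at (637,128) is left alone.

```bash
python3 - <<'E'
from job import *
do(3)
manip.movep([.36,-.02,.32],rot(1))
pic("4")
E
python3 chk.py 4 0123; sh crop.sh 4
```

```text
down stop False
width 0.0575 [ 0.4313 -0.0913  0.0628]
lift w 0.0575
placed stop True [ 0.0004 -0.0002  0.0007] [-0.1  0.7  5.8]
t 35.9833
top 1 pad [0.6014 0.1524] lid-pad mm [-0.2  1.6] knob-pad [-0.3  1.1]
top 2 pad [0.6091 0.0628] lid-pad mm [0.2 0.3] knob-pad [0.1 0.2]
top 3 pad [ 0.6167 -0.0267] lid-pad mm [0.1 0.4] knob-pad [-0.3  0.6]
top 4 pad [ 0.6244 -0.1163] lid-pad mm [0.5 0.7] knob-pad [-0.3  1.3]
side 1 pad [0.5996 0.157 ] lid-pad mm [0.1 0.7] knob-pad [-0.4  2.7]
side 2 pad [0.607  0.0678] lid-pad mm [ 0.5 -0.8] knob-pad [0.4 1.2]
side 3 pad [ 0.6143 -0.0216] lid-pad mm [ 0.7 -0.6] knob-pad [0.1 1.2]
side 4 pad [ 0.622  -0.1109] lid-pad mm [ 0.5 -0.6] knob-pad [-0.1  2.5]
```

View pics/c4.png

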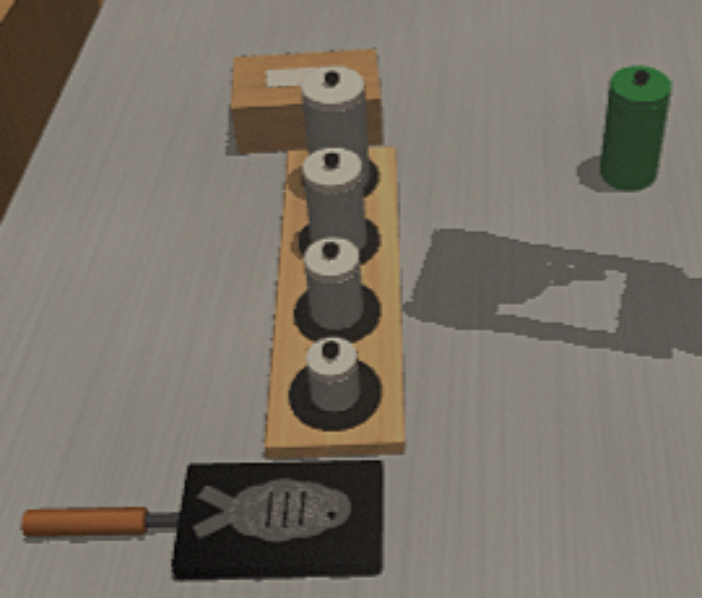

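View pics/c4t.png

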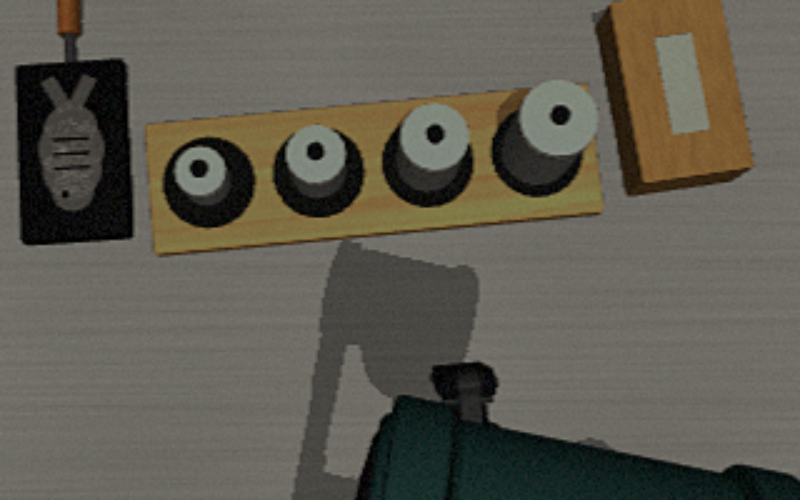

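All four stand upright in size order, each within about 1–2 mm of its pad centre. The mould and box show the same pixels as before, and the gripper is clear. Handing in.

```bash
python3 -c "
from rig import manip
manip.hold(0.3);print(manip.sign_off())"
```

```text
the job is handed in; nothing more can be done
None
```

The four steel canisters are on the pads in size order: smallest next to the fish mould, largest next to the cardboard box. I handed the job in at about 36 s, with the gripper open and clear of everything.

- **Centring:** by the lid fits, canisters 2–4 are within about 1 mm of their pad centres in both cameras. Canister 1 is the least centred, about 1.5 mm off along the row.
- **Disagreements:** the two cameras' raw positions differ by 2–5 mm, so I compared each lid with its pad within one picture. The knob fits agree to about 1.5 mm in the top view. In the side view they read up to 2.7 mm off for canisters 1 and 4, which I put down to how few pixels the knob covers.
- **Everything else:** the last pictures show all four upright, with the mould, the box and the green canister where they started. I judged those three by eye rather than measuring them.
- **Hiccup:** a print error stopped the first script while the arm was holding canister 1. I fixed it and continued with nothing dropped.

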